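Scrape the shards off the bench board

TASK

Two shards of broken white ceramic lie on the blue bench board. Pick up the yellow hand scraper by its handle and push both shards with it off the open end of the board into the steel tray, without touching the shards with the gripper or the arm. Then leave the scraper standing upright on the cleared blue board and let go of it.

Things in the scene. Friction and masses are not known exactly. Their poses are not given: they have to be found in the camera images.
- scraper: Yellow hand scraper on a black rubber blade, 70 mm tall, about 0.16 kg, standing on the bench (z = 0) among an amber jar and a small foam tube rack. Origin: centre of the blade's underside, z up. Foot 130 mm along x, 24 mm along y, up to 24 mm height. Handle centred above: 70 mm along x, 20 mm thick along y, height 24 to 70 mm; grip it from above across y. Front and back alike.
- board: Fixed blue board, steel tray joined to its -y end. Origin: centre of the blue board's underside, on the bench, z up. Blue top 30 mm high, x -80 to 80, y -105 to 105 mm; white rims 6 mm high, 6 mm wide outside x = +-80; y ends open. At y = -105 the top drops into the tray: floor 4 mm above bench, inside y -105 to -181, x -80 to 80; side walls 36, end wall 40 mm above bench. Push shards to -y.
- chip_1: White ceramic shard, about 24 x 18 mm and 9 mm thick, 10 g, lying on the blue top, within 40 mm of the board's long centre line on its -x half. Origin: centre of its underside as it starts.
- chip_2: White ceramic shard, about 24 x 18 mm and 9 mm thick, 10 g, lying on the blue top, within 40 mm of the board's long centre line on its +x half. Origin: centre of its underside as it starts.
Things that resemble listed ones, but are neither listed nor needed, are in the scene too. Of the things that look like the scraper, the largest one is meant.

How it is judged:
On the way, in this order (a step that is already met when the one before it is completed fails the run):
1. the scraper has been brought over or onto the blue board, upright, its blade at most 20 mm above the top (x of scraper in the frame of board between -0.08 and 0.08 m and y of scraper in the frame of board between -0.105 and 0.105 m and z of scraper in the frame of board between 0.022 and 0.05 m and angle between scraper's own z axis and vertical below 0.3 rad), for 0.1 s.
2. both shards lie in the steel tray (y of chip_1 in the frame of board between -0.182 and -0.092 m and x of chip_1 in the frame of board between -0.081 and 0.081 m and z of each of chip_1, chip_2 in the frame of board below 0.026 m and y of chip_2 in the frame of board between -0.182 and -0.092 m and x of chip_2 in the frame of board between -0.081 and 0.081 m), for 0.2 s.
At the end, for the whole second after the job is handed in: Both shards lie at rest in the steel tray (centres at least 92 mm from the board's middle towards the tray, within the tray's walls and below the board's top), and the scraper stands released and at rest on the blue top, upright within 10 degrees, its centre anywhere above the blue top (all of step 2 and x of scraper in the frame of board between -0.08 and 0.08 m and y of scraper in the frame of board between -0.105 and 0.105 m and z of scraper in the frame of board between 0.024 and 0.038 m and angle between scraper's own z axis and vertical below 0.175 rad and linear speed of each of scraper, chip_1, chip_2 below 0.03 m/s and contact force between scraper and the fingers below 0.1 N); the robot touches nothing.
It fails at once if the gripper or the arm touches a shard (contact force between any of the fingers, the arm and chip_1 above 0.3 N or contact force between any of the fingers, the arm and chip_2 above 0.3 N).
It also fails if it takes over 45 s, if anything falls off the work surface, if the arm or the gripper's body presses on something with over 40 N, if the wrist force passes 120 N, or if a joint passes its speed limit or range.

ROBOT

A 7-joint arm with a two-finger parallel gripper is mounted at the origin on the work surface. World frame = base frame: x ahead of the robot, y to its left, z up, the work surface at z = 0. Lengths are in m, angles in rad, forces in N, time in s.
With the tool pointing down it reaches from about 0.425 to 0.875 m from the base axis. Payload 4.7 kg.
Tool frame: the origin (TCP) lies midway between the tips of the shut fingers; the grasp point (between the pads) lies 19 mm behind it; z points along the fingers, y is the line along which they close (so a half turn about z gives the same grasp; the last joint's range is limited). The gripper opens to 87 mm and grips with 3 to 60 N. Pads are 19 mm wide; open, the fingers measure 117 mm over their backs; the gripper's body (75 mm by 190 mm) begins 51 mm behind the grasp point.
Start: joints at [1.234, 0.321, -0.07, 1.45, 0.023, 1.371, -0.057], TCP at [0.223, -0.61, 0.223] pointing down, gripper open.
Joint ranges: [-2.86, 2.86], [-0.3, 2.09], [-1.38, 1.24], [0.06, 2.45], [-1.56, 4.7], [0.09, 2.05], [-2.69, 2.69]. Speed limits (rad/s): [2.57, 2.57, 3.14, 3.14, 3.14, 3.14, 3.14].

INTERFACE

Orientations are given as a rotation vector (axis times angle).
In Python, from bench import ctrl gives the robot as it stands. The module is installed in compiled form; this text tells all that it offers.
- The arm moves only by the shell command python3 -m handwheel 'ROWS' [FORCE]. ROWS is JSON, a list of rows, each a list of 7 numbers: the finger opening in m, from 0 to 0.087, then the shift along the tool's x, y, z in m, then the turn, a rotation vector about the tool's x, y, z in degrees. A call has 1 to 12 rows; each row shifts and turns the commanded pose from where the row before left it, along the tool's axes as they then stand; what a row does not reach is not made up. A row lasts 1/8 s, in which the tool goes at most 62.5 mm and 10.7 degrees, less where a joint would pass 70% of its speed; a pose out of reach is approached as far as the arm can. A call is refused whole if a number of a shift passes 0.0625 or a number of a turn 10.7, either way. A call with a gripper value outside its range is refused whole. The fingers move at their own pace and stop on an object; FORCE is the grip in N (left out, the last holds). Time passes only in rows, so rows that do not move let the fingers close. It gives the time, the measured TCP pose, the force, the opening and the grip force at its end, in the units of the state.
- ctrl.get_state(): the state, without advancing time (a new reading comes with each control period).
- ctrl.get_image(name): name is "scene" or "top"; returns (picture, depth): 420x560x3 uint8, blue, green, red; 420x560 float32, m along the optical axis (not along the pixel's ray), 0 where there is no reading.
- ctrl.camera_info(name): a dict with "intrinsics" (3x3 intrinsics, pixels), "D" ([k1, k2, p1, p2, k3] as OpenCV has them; the pictures are not rectified), "R" (3x3) and "t" (3): a world point X has camera coordinates R X + t. Camera axes: x right, y down, z forward; pixel columns grow to the right and rows downward; lengths in m; the calibration is good to about 2 mm. A picture is of the moment at which its call begins. camera_info takes no time and is no camera call.
- ctrl.close_job(): hands the job in; it is judged then, once.
The state is a dict: "time": time; "joint_positions": joint angles; "qd": joint speeds; "joint_torque": joint torques, N m; "position": TCP position; "tool_rot": TCP orientation; "ft_force": force on the tool from outside, world axes, zero at the start; "torque": the same for the moment, N m; "grip_width": opening from 0.0 (shut) to 1.0 (fully open); "grip_force": force on a finger pad.
Only numpy, scipy, OpenCV 4.12 (cv2) and the standard library are available. Lean on these libraries where they do the work, as an engineer would, in place of code of your own. Each camera call takes 0.05 s, during which the arm holds its last target. There are 200 camera calls.

## Working session

There is one attempt and no reset: what is moved stays moved. The work goes in short steps, Python scripts to look and compute and a shell command to move; the robot and the scene stay as the last step left them, time stands still between calls to the robot, and variables do not carry over. Pictures are saved under pics/ and viewed, at most 10 in all, crops included, and the job is handed in when it is done.

```bash
mkdir -p pics
cat > h.py <<'E'
import numpy as np, cv2
from bench import ctrl
def grab(n):
    im,d=ctrl.get_image(n); c=ctrl.camera_info(n)
    K,D,R,t=[np.array(c[k],float) for k in("intrinsics","D","R","t")]
    h,w=d.shape; uv=np.stack(np.meshgrid(np.arange(w),np.arange(h)),-1).reshape(-1,1,2).astype(float)
    n_=cv2.undistortPoints(uv,K,D).reshape(h,w,2)
    P=np.dstack([n_*d[...,None],d]); X=(P-t.ravel())@R
    X[d==0]=np.nan
    return im,d,X
E
python3 - <<'E'
from h import *
for n in("top","scene"):
    im,d,X=grab(n); cv2.imwrite(f"pics/{n}0.png",im); np.savez(f"{n}0.npz",im=im,X=X)
s=ctrl.get_state(); print(s["time"],s["position"],s["tool_rot"],s["grip_width"],s["ft_force"])
E
```

```text
0.1 [ 0.22315781 -0.60995823  0.22157406] [-3.09174685e+00 -5.47976808e-01  6.39615177e-04] 1.0005560414240235 [1.17588099 0.22314467 0.88837341]
```

View pics/top0.png

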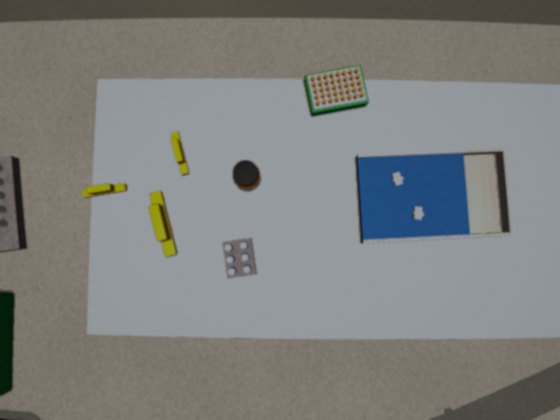

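View pics/scene0.png

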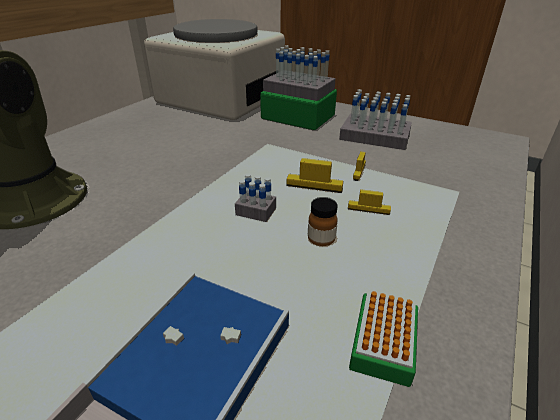

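The top picture shows the large scraper at about (162,224), with two smaller look-alikes at (180,153) and (104,189). The blue board spans (358-468, 153-242) with its tray on the right at about (486,195). The shards are at (398,179) and (418,213), the jar at (246,174) and the rack at (239,257).

Run:
```python
from h import *
def fit(pts,name):
    r=cv2.minAreaRect((pts[:,:2]*1000).astype(np.float32)); print(name,np.round(r[0],1),np.round(r[1],1),round(r[2],1),'box',np.round(cv2.boxPoints(r)).tolist(),'z',np.round(np.nanpercentile(pts[:,2],[5,50,95]),4),len(pts))
for n in("top","scene"):
    f=np.load(n+"0.npz"); im,X=f["im"],f["X"]; hsv=cv2.cvtColor(im,cv2.COLOR_BGR2HSV)
    print(n)
    for nm,m in(("yel",cv2.inRange(hsv,(22,150,80),(35,255,255))),("blue",cv2.inRange(hsv,(100,150,50),(120,255,255)))):
        k,l,st,c=cv2.connectedComponentsWithStats(m)
        for i in range(1,k):
            if st[i,4]<60: continue
            p=X[(l==i)&np.isfinite(X[...,2])]
            if len(p)<30: continue
            fit(p,nm)
            if nm=="yel":
                q=p[(p[:,2]>p[:,2].max()-.006)]; 
                if len(q)>5: fit(q,"  yeltop")
            if nm=="blue" and st[i,4]>3000:
                a=np.zeros_like(m);hull=cv2.convexHull(np.argwhere(l==i)[:,::-1].astype(np.int32));cv2.fillConvexPoly(a,hull,255)
                w=cv2.inRange(hsv,(0,0,110),(180,90,255))&cv2.erode(a,np.ones((5,5)))
                kk,ll,ss,_=cv2.connectedComponentsWithStats(w)
                for j in range(1,kk):
                    if ss[j,4]>20: fit(X[ll==j],"  chip")
```

```text
top
yel [672.  332.6] [66.  13.2] 17.6 box [[639.0, 329.0], [642.0, 316.0], [705.0, 336.0], [701.0, 349.0]] z [0.0158 0.0473 0.0504] 220
  yeltop [662.6 329.8] [46.1 12.3] 17.2 box [[639.0, 329.0], [642.0, 317.0], [686.0, 331.0], [683.0, 343.0]] z [0.0468 0.0486 0.051 ] 125
yel [630.6 321.6] [21.1 12.6] 15.2 box [[619.0, 325.0], [622.0, 313.0], [642.0, 318.0], [639.0, 330.0]] z [0.0143 0.0171 0.0217] 72
yel [583.7 491.2] [15.2 66.7] 6.8 box [[572.0, 523.0], [580.0, 457.0], [595.0, 459.0], [587.0, 525.0]] z [0.0148 0.0462 0.0505] 235
  yeltop [585.6 480.9] [12.  45.6] 8.2 box [[576.0, 503.0], [583.0, 457.0], [595.0, 459.0], [588.0, 504.0]] z [0.0466 0.0484 0.0512] 112
yel [590.6 453.4] [13.6 32.2] 9.7 box [[581.0, 468.0], [587.0, 436.0], [600.0, 439.0], [595.0, 470.0]] z [0.0139 0.0172 0.022 ] 86
  yeltop [590.4 453.9] [12.8 31.3] 9.9 box [[581.0, 468.0], [587.0, 437.0], [599.0, 440.0], [594.0, 470.0]] z [0.0193 0.0202 0.0246] 19
yel [521.1 357.7] [126.1  22.7] 15.8 box [[457.0, 351.0], [463.0, 330.0], [585.0, 364.0], [579.0, 386.0]] z [0.0216 0.0615 0.0726] 761
  yeltop [520.4 357.4]
[... 1475 characters left out ...]
6 0.197 ] 219
blue [347.  770.9] [30.5 48.8] 42.3 box [[319.0, 779.0], [352.0, 743.0], [375.0, 763.0], [342.0, 799.0]] z [0.1821 0.1904 0.1963] 60
blue [458.1 202.4] [57.8 34.8] 9.4 box [[427.0, 215.0], [432.0, 181.0], [489.0, 190.0], [484.0, 224.0]] z [0.0523 0.0604 0.0678] 208
blue [ 577.5 -130.2] [158.4 209.8] 3.3 box [[492.0, -30.0], [504.0, -240.0], [663.0, -230.0], [651.0, -21.0]] z [0.0287 0.0301 0.0314] 15598
  chip [ 540.1 -133. ] [20.1 29.9] 46.4 box [[522.0, -130.0], [544.0, -151.0], [558.0, -136.0], [536.0, -115.0]] z [0.0379 0.0392 0.0405] 187
  chip [611.1 -96. ] [22.4 25.3] 80.1 box [[597.0, -105.0], [622.0, -109.0], [625.0, -87.0], [601.0, -83.0]] z [0.0378 0.0392 0.0404] 180
```

```bash
cat > go.py <<'E'
import sys
from h import *
from scipy.spatial.transform import Rotation as Ro
def plan(wps):
    s=ctrl.get_state(); p=np.array(s["position"]);R=Ro.from_rotvec(s["tool_rot"]).as_matrix()
    print("t",round(s["time"],2),"p",p.round(4),"yaw",round(np.degrees(np.arctan2(R[1,0],R[0,0])),2),"tilt xy",R[:2,2].round(4),"F",np.round(s["ft_force"],1),"w",round(s["grip_width"]*87,1),s["grip_force"])
    for w in wps:
        w=np.array(w); d=R.T@(w[:3]-p); turn=np.degrees(np.arctan2(R[1,0],R[0,0]))-w[3]
        print(w,"shift mm",(d*1000).round(1),"then turn z",round(turn,2))
        p=w[:3]; R=R@Ro.from_rotvec([0,0,np.radians(turn)]).as_matrix()
if __name__=="__main__": plan(eval(sys.argv[1]))
E
python3 go.py "[[.5,-.2,.22,20.1],[.522,.356,.22,16]]"
python3 - <<'E'
from h import *
X=np.load("top0.npz")["X"]; print(np.nanmax(X[155:195,225:265,2]),np.nanmax(X[235:280,220:260,2]))
E
```

```text
t 0.1 p [ 0.2232 -0.61    0.2216] yaw 20.1 tilt xy [-0.0007  0.0016] F [1.2 0.2 0.9] w 87.0 0.0
[ 0.5  -0.2   0.22 20.1 ] shift mm [ 400.9 -289.8    2. ] then turn z 0.0
[ 0.522  0.356  0.22  16.   ] shift mm [ 211.7 -514.6    0.9] then turn z 4.1
0.08608323968282736 0.08224192572190056
```

```bash
python3 -m handwheel '[[0.087,0.0334,-0.0242,0,0,0,0],[0.087,0.0334,-0.0242,0,0,0,0],[0.087,0.0334,-0.0242,0,0,0,0],[0.087,0.0334,-0.0242,0,0,0,0],[0.087,0.0334,-0.0242,0,0,0,0],[0.087,0.0334,-0.0242,0,0,0,0],[0.087,0.0334,-0.0242,0,0,0,0],[0.087,0.0334,-0.0242,0,0,0,0],[0.087,0.0334,-0.0242,0,0,0,0],[0.087,0.0334,-0.0242,0,0,0,0],[0.087,0.0334,-0.0242,0,0,0,0],[0.087,0.0334,-0.0242,0,0,0,0]]' 
python3 -m handwheel '[[0.087,0.018,-0.043,0,0,0,0],[0.087,0.018,-0.043,0,0,0,0],[0.087,0.018,-0.043,0,0,0,0],[0.087,0.018,-0.043,0,0,0,0],[0.087,0.018,-0.043,0,0,0,0],[0.087,0.018,-0.043,0,0,0,0],[0.087,0.018,-0.043,0,0,0,0],[0.087,0.018,-0.043,0,0,0,0],[0.087,0.018,-0.043,0,0,0,0],[0.087,0.018,-0.043,0,0,0,0],[0.087,0.018,-0.043,0,0,0,0],[0.087,0.014,-0.042,0,0,0,4.1]]'
python3 go.py "[[.522,.356,.1,16],[.522,.356,.032,16]]"
```

```text
time: 1.6
position: [0.5003, -0.1988, 0.2222]
tool_rot: [-3.093, -0.548, 0.001]
ft_force: [0.0, 0.6, -0.1]
grip_width: 1.0
grip_force: 0.0
time: 3.1
position: [0.5221, 0.3576, 0.2218]
tool_rot: [3.111, 0.434, -0.001]
ft_force: [0.1, 0.3, 0.9]
grip_width: 1.0
grip_force: 0.0
t 3.1 p [0.5221 0.3576 0.2218] yaw 15.87 tilt xy [-0.0009 -0.0004] F [0.1 0.3 0.9] w 87.0 0.0
[ 0.522  0.356  0.1   16.   ] shift mm [ -0.4   1.5 121.8] then turn z -0.13
[ 0.522  0.356  0.032 16.   ] shift mm [ 0.1 -0.  68. ] then turn z 0.0
```

```bash
python3 -m handwheel '[[0.087,0,0.0015,0.04,0,0,0],[0.087,0,0,0.04,0,0,0],[0.087,0,0,0.04,0,0,0],[0.087,0,0,0.03,0,0,0],[0.087,0,0,0.02,0,0,0],[0.087,0,0,0.018,0,0,0],[0.087,0,0,0,0,0,0],[0.087,0,0,0,0,0,0]]' 
python3 -m handwheel '[[0,0,0,0,0,0,0],[0,0,0,0,0,0,0],[0,0,0,0,0,0,0],[0,0,0,0,0,0,0],[0,0,0,0,0,0,0],[0,0,0,0,0,0,0],[0,0,0,0,0,0,0],[0,0,0,0,0,0,0]]' 25
python3 go.py "[[.522,.356,.2,16]]"
```

```text
time: 4.1
position: [0.5231, 0.3557, 0.0355]
tool_rot: [-3.11, -0.437, -0.002]
ft_force: [0.8, 0.8, 0.5]
grip_width: 1.0
grip_force: 0.0
time: 5.1
position: [0.5224, 0.3552, 0.0345]
tool_rot: [-3.111, -0.437, 0.0]
ft_force: [-0.7, 0.1, 1.1]
grip_width: 0.225
grip_force: 24.9
t 5.1 p [0.5224 0.3552 0.0345] yaw 16.01 tilt xy [-0.0001  0.0001] F [-0.7  0.1  1.1] w 19.6 24.86975710193292
[ 0.522  0.356  0.2   16.   ] shift mm [  -0.2   -0.9 -165.5] then turn z 0.01
```

```bash
python3 -m handwheel '[[0,0,0,-0.015,0,0,0],[0,0,0,-0.03,0,0,0],[0,0,0,-0.04,0,0,0],[0,0,0,-0.04,0,0,0],[0,0,0,0,0,0,0]]' 
python3 go.py "[[.5737,-.044,.16,3.2]]"
```

```text
time: 5.72
position: [0.5242, 0.357, 0.1644]
tool_rot: [-3.108, -0.437, -0.011]
ft_force: [0.7, -0.8, -1.2]
grip_width: 0.227
grip_force: 24.9
t 5.72 p [0.5242 0.357  0.1644] yaw 16.01 tilt xy [0.0067 0.0039] F [ 0.7 -0.8 -1.2] w 19.7 24.870985985362495
[ 0.5737 -0.044   0.16    3.2   ] shift mm [-63.  399.1   3.2] then turn z 12.81
```

```bash
python3 -m handwheel '[[0,-0.0063,0.03,0,0,0,0],[0,-0.0063,0.045,0,0,0,0],[0,-0.0063,0.045,0,0,0,0],[0,-0.0063,0.045,0,0,0,0],[0,-0.0063,0.045,0,0,0,0],[0,-0.0063,0.045,0,0,0,0],[0,-0.0063,0.045,0,0,0,0],[0,-0.0063,0.045,0,0,0,0],[0,-0.0063,0.034,0,0,0,0],[0,-0.0063,0.02,0,0,0,6.4],[0,0,0,0,0,0,6.4],[0,0,0,0,0,0,0]]'
python3 - <<'E'
from h import *
im,d,X=grab("scene"); cv2.imwrite("pics/s1.png",im)
E
python3 go.py "[[.5737,-.044,.08,3.2],[.5737,-.044,.065,3.2]]"
```

```text
time: 7.22
position: [0.5712, -0.046, 0.1589]
tool_rot: [-3.14, -0.089, 0.002]
ft_force: [0.5, -0.4, -0.6]
grip_width: 0.229
grip_force: 24.9
t 7.28 p [ 0.5714 -0.0455  0.159 ] yaw 3.35 tilt xy [-0.0011  0.0002] F [ 0.6  0.4 -0.8] w 19.9 24.871684810195802
[ 0.5737 -0.044   0.08    3.2   ] shift mm [ 2.5 -1.3 79. ] then turn z 0.15
[ 0.5737 -0.044   0.065   3.2   ] shift mm [ 0.  0. 15.] then turn z -0.0
```

View pics/s1.png

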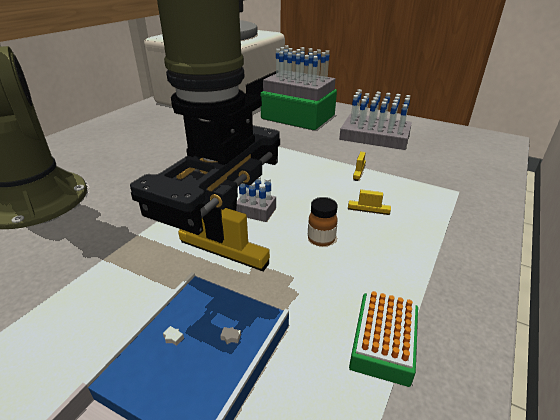

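The scraper at (225,240) is held upright in the gripper, above the far end of the board. Both shards, at (173,335) and (231,335), are untouched. Now I lower it.

```bash
python3 -m handwheel '[[0,0.0025,-0.001,0.03,0,0,0],[0,0,0,0.03,0,0,0],[0,0,0,0.022,0,0,0],[0,0,0,0,0,0,0],[0,0,0,0.006,0,0,0],[0,0,0,0.004,0,0,0],[0,0,0,0,0,0,0],[0,0,0,0,0,0,0]]' 
python3 go.py "[[.5737,-.044,.065,3.2],[.5844,-.234,.065,3.2]]"
```

```text
time: 8.28
position: [0.5746, -0.0448, 0.068]
tool_rot: [3.14, 0.088, 0.001]
ft_force: [0.4, -0.7, -1.2]
grip_width: 0.228
grip_force: 24.9
t 8.28 p [ 0.5746 -0.0448  0.068 ] yaw 3.2 tilt xy [ 0.0007 -0.0003] F [ 0.4 -0.7 -1.2] w 19.9 24.87158261809782
[ 0.5737 -0.044   0.065   3.2   ] shift mm [-0.9 -0.8  3. ] then turn z 0.0
[ 0.5844 -0.234   0.065   3.2   ] shift mm [1.000e-01 1.903e+02 1.000e-01] then turn z -0.0
```

```bash
python3 -m handwheel '[[0,-0.001,0,0.0015,0,0,0],[0,0,0,0.001,0,0,0],[0,0,0,0,0,0,0],[0,0,0,0,0,0,0]]' 
python3 -m handwheel '[[0,0,0,0.001,0,0,0],[0,0,0,0,0,0,0],[0,0,0,0,0,0,0]]'
```

```text
time: 8.78
position: [0.5733, -0.0448, 0.065]
tool_rot: [3.14, 0.088, -0.0]
ft_force: [-0.4, 0.1, -1.5]
grip_width: 0.227
grip_force: 24.9
time: 9.15
position: [0.5735, -0.0448, 0.0645]
tool_rot: [3.14, 0.088, 0.0]
ft_force: [-1.9, -0.2, 3.0]
grip_width: 0.226
grip_force: 24.9
```

```bash
python3 -m handwheel '[[0,0,0,-0.0005,0,0,0],[0,0,0.006,0,0,0,0],[0,0,0.008,0,0,0,0],[0,0,0.008,0,0,0,0],[0,0,0.008,0,0,0,0],[0,0,0.008,0,0,0,0],[0,0,0.008,0,0,0,0],[0,0,0.008,0,0,0,0],[0,0,0.008,0,0,0,0],[0,0,0.008,0,0,0,0],[0,0,0.008,0,0,0,0],[0,0,0.006,0,0,0,0]]'
python3 - <<'E'
from h import *
im,d,X=grab("scene"); cv2.imwrite("pics/s2.png",im)
E
python3 go.py "[[.5844,-.234,.065,3.2]]"
```

```text
time: 10.65
position: [0.578, -0.1293, 0.0645]
tool_rot: [3.14, 0.087, -0.0]
ft_force: [0.4, 1.5, 0.7]
grip_width: 0.227
grip_force: 24.9
t 10.7 p [ 0.578  -0.1303  0.0645] yaw 3.12 tilt xy [ 0.0001 -0.0007] F [-0.5 -0.4  0.7] w 19.8 24.87120203410086
[ 0.5844 -0.234   0.065   3.2   ] shift mm [  0.7 103.9  -0.4] then turn z -0.08
```

View pics/s2.png

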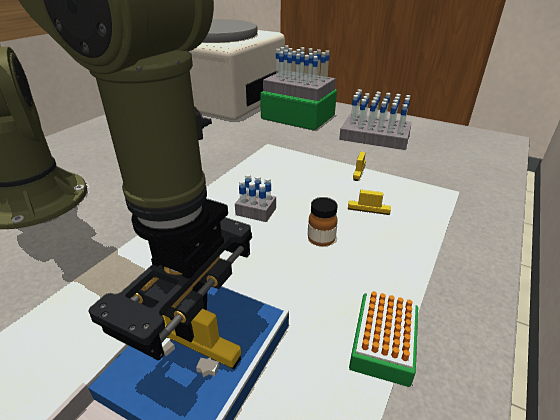

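The blade at (205,345) is pushing squarely, with both shards just ahead of it (one at (208,367), the other partly hidden at (168,347)). I continue the sweep.

```bash
python3 -m handwheel '[[0,0,0.006,0,0,0,0],[0,0,0.008,0,0,0,0],[0,0,0.008,0,0,0,0],[0,0,0.008,0,0,0,0],[0,0,0.008,0,0,0,0],[0,0,0.008,0,0,0,0],[0,0,0.008,0,0,0,0],[0,0,0.008,0,0,0,0],[0,0,0.008,0,0,0,0],[0,0,0.008,0,0,0,0],[0,0,0.008,0,0,0,0],[0,0,0.006,0,0,0,0]]' 
python3 -m handwheel '[[0,0,0.006,0,0,0,0],[0,0,0.006,0,0,0,0],[0,0,0.004,0,0,0,0],[0,0,0,0,0,0,0],[0,0,0,0,0,0,0]]'
python3 - <<'E'
from h import *
im,d,X=grab("top"); cv2.imwrite("pics/t3.png",im[120:270,320:540].repeat(3,0).repeat(3,1))
E
python3 go.py "[[.5783,-.129,.065,3.2]]"
```

```text
time: 12.2
position: [0.5831, -0.2212, 0.0645]
tool_rot: [3.14, 0.087, -0.0]
ft_force: [-1.2, 0.6, -0.1]
grip_width: 0.231
grip_force: 24.9
time: 12.82
position: [0.5839, -0.2364, 0.0644]
tool_rot: [3.14, 0.088, -0.0]
ft_force: [0.4, 0.2, -1.0]
grip_width: 0.229
grip_force: 24.9
t 12.88 p [ 0.5839 -0.2363  0.0644] yaw 3.22 tilt xy [-0.0002 -0.    ] F [ 0.2  0.5 -1.6] w 19.9 24.869904617316934
[ 0.5783 -0.129   0.065   3.2   ] shift mm [   0.4 -107.4   -0.6] then turn z 0.02
```

View pics/t3.png

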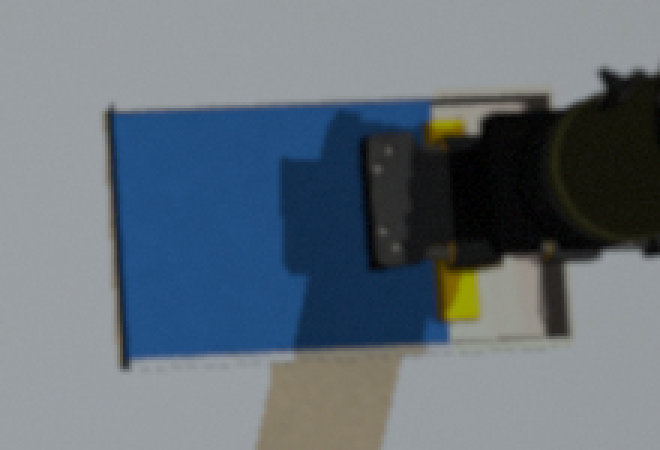

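The scraper at (458,220 in the crop) overhangs the tray edge and the blue top behind it is clear, but the shards are hidden by the gripper. I back off and check.

```bash
python3 -m handwheel '[[0,0,0,-0.002,0,0,0],[0,0,-0.008,0,0,0,0],[0,0,-0.012,0,0,0,0],[0,0,-0.015,0,0,0,0],[0,0,-0.015,0,0,0,0],[0,0,-0.015,0,0,0,0],[0,0,-0.015,0,0,0,0],[0,0,-0.015,0,0,0,0],[0,0,-0.015,0,0,0,0],[0,0,-0.015,0,0,0,0],[0,0,-0.008,0,0,0,0],[0,0,0,0,0,0,0]]'
python3 - <<'E'
from h import *
im,d,X=grab("top"); cv2.imwrite("pics/t4.png",im[120:270,320:540].repeat(3,0).repeat(3,1))
E
python3 go.py "[[.5783,-.129,.0645,3.2]]"
```

```text
time: 14.38
position: [0.5767, -0.103, 0.0666]
tool_rot: [3.14, 0.09, 0.0]
ft_force: [-0.9, 0.2, -1.0]
grip_width: 0.228
grip_force: 24.9
t 14.43 p [ 0.5767 -0.1039  0.0666] yaw 3.21 tilt xy [ 0.     -0.0005] F [ 0.1 -0.9 -1.6] w 19.8 24.870003134637955
[ 0.5783 -0.129   0.0645  3.2   ] shift mm [ 0.2 25.2  2.1] then turn z 0.01
```

View pics/t4.png

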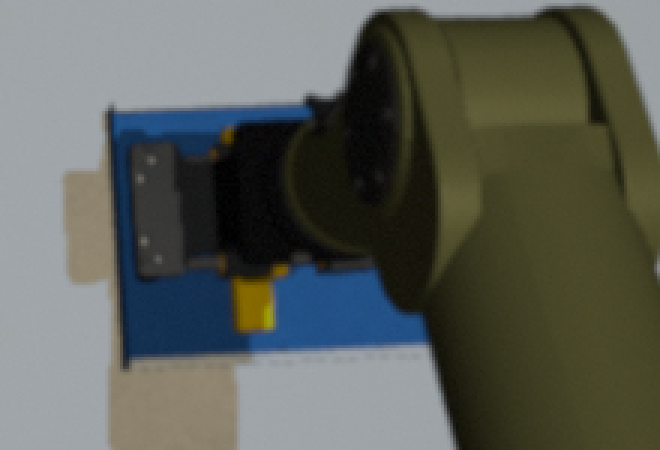

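The arm now hides the tray; the scraper at (250,250 in the crop) is over the blue top. I set it down here, release, rise and look.

```bash
python3 -m handwheel '[[0,0,0,0.0015,0,0,0],[0,0,0,0.001,0,0,0],[0,0,0,0,0,0,0],[0,0,0,0,0,0,0]]'
python3 -m handwheel '[[0.06,0,0,0,0,0,0],[0.06,0,0,0,0,0,0],[0.06,0,0,0,0,0,0],[0.06,0,0,0,0,0,0],[0.06,0,0,0,0,0,0],[0.06,0,0,-0.015,0,0,0],[0.06,0,0,-0.03,0,0,0],[0.06,0,0,-0.04,0,0,0],[0.06,0,0,-0.04,0,0,0],[0.06,0,0,-0.04,0,0,0]]'
python3 -m handwheel '[[0.06,0,-0.03,0,0,0,0],[0.06,0,-0.05,0,0,0,0],[0.06,0,-0.05,0,0,0,0],[0.06,0,-0.05,0,0,0,0],[0.06,0,-0.05,0,0,0,0],[0.06,0,-0.05,0,0,0,0],[0.06,0,-0.05,0,0,0,0],[0.06,0,-0.03,0,0,0,0],[0.06,0,0,0,0,0,0]]'
python3 - <<'E'
from h import *
im,d,X=grab("top"); cv2.imwrite("pics/t5.png",im[120:270,320:540].repeat(3,0).repeat(3,1)); np.savez("top5.npz",im=im,X=X)
E
```

```text
time: 14.92
position: [0.5766, -0.1045, 0.0644]
tool_rot: [3.139, 0.087, -0.0]
ft_force: [-2.3, -2.1, 4.7]
grip_width: 0.227
grip_force: 24.9
time: 16.18
position: [0.5767, -0.1035, 0.2317]
tool_rot: [3.14, 0.088, 0.002]
ft_force: [-0.1, -0.3, -0.4]
grip_width: 0.689
grip_force: 0.0
time: 17.3
position: [0.5552, 0.2595, 0.2302]
tool_rot: [-3.138, -0.097, -0.001]
ft_force: [0.2, 0.0, 0.9]
grip_width: 0.687
grip_force: 0.0
```

View pics/t5.png

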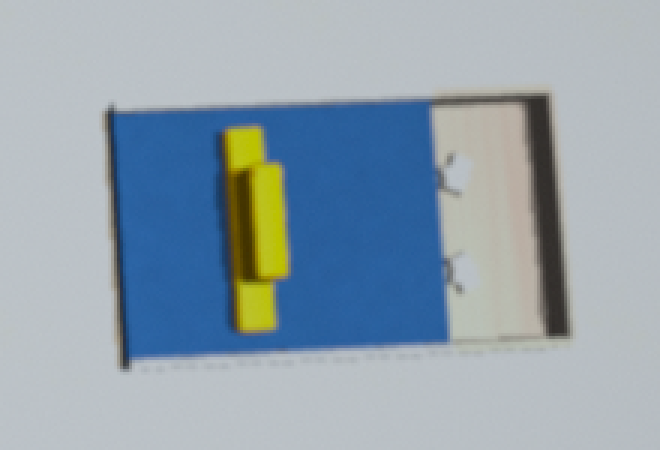

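Scraper upright on the blue top (255,230 in the crop), and both shards are in the tray near the edge at (455,173) and (463,271). I check their height.

Run:
```python
from h import *
f=np.load("top5.npz");X=f["X"];im=f["im"]
for u,v in((471,177),(474,210)): print((X[v-2:v+3,u-2:u+3].reshape(-1,3).mean(0)*1000).round(1),X[v-4:v+5,u-5:u+6,2].max())
p=X[160:235,392:420].reshape(-1,3);p=p[(p[:,2]>.09)];print(p.mean(0),len(p))
```

```text
[ 618.8 -249.6   14. ] 0.019600312129872753
[ 553.1 -253.8   14. ] 0.01804196485046969
[ 0.57549655 -0.10099907  0.09953806] 469
```

Shard tops are at 14 mm, so both lie flat on the tray floor. The scraper's handle top is at 100 mm, so it is seated and upright.

```bash
python3 -c "
from bench import ctrl
print(ctrl.close_job())"
```

```text
the job is handed in; nothing more can be done
None
```

The job is handed in (no verdict was returned): the last picture and depth readings showed both shards lying flat in the steel tray and the scraper standing released and upright on the cleared blue board.

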